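# Wind a spring cartridge four clicks and hold it

### The arm

A 7-joint arm with a two-finger parallel gripper is mounted at the origin on the work surface. World frame = base frame: x ahead of the robot, y to its left, z up, the work surface at z = 0. Lengths are in m, angles in rad, forces in N, time in s.
With the tool pointing down it reaches from about 0.4 to 0.875 m from the base axis. Payload 19.3 kg.
Tool frame: the origin (TCP) lies at the very end of the fingers, on their centre line; the grasp point (between the pads) lies 19 mm behind it; z points along the fingers, y is the line along which they close (so a half turn about z gives the same grasp; the last joint's range is limited). The gripper opens to 85 mm and grips with 20 to 120 N. Pads are 22 mm wide; open, the fingers measure 114 mm over their backs; the gripper's body (76 mm by 85 mm) begins 54 mm behind the grasp point. The pads swing forward as they close: fully open they stand 13 mm farther back than shut.
Start: joints at [1.256, 0.521, -0.036, 1.599, 0.021, 1.021, -0.113], TCP at [0.151, -0.606, 0.231] pointing down, gripper open.
Joint ranges: [-2.91, 2.91], [-0.3, 2.13], [-1.5, 1.42], [0.17, 2.43], [-1.26, 4.41], [0.16, 1.93], [-2.52, 2.52]. Speed limits (rad/s): [1.89, 1.89, 2.39, 2.39, 3.01, 3.01, 3.01].

### API

Orientations are given as [roll, pitch, yaw] about the fixed x, y, z axes, in that order (R = Rz(yaw) Ry(pitch) Rx(roll)).
In Python, from workcell import bot gives the robot as it stands.
- The arm moves only by the shell command python3 -m crank 'ROWS' [FORCE]. ROWS is a JSON object of lists of equal length, an entry for each row: "travel": the shift along the world's x, y, z in cm, a list of three; "turn": the turn, a rotation vector about the world's x, y, z in degrees, a list of three; "gripper": the closure, from 0 (fully open) to 1 (shut). A call has exactly 5 rows; each row is the pose to reach, as a shift and turn from the pose commanded when the call began; what a row does not reach only later rows make up. A row lasts 1/10 s, in which the tool goes at most 50 mm and 8.59 degrees, less where a joint would pass 70% of its speed; a pose out of reach is approached as far as the arm can. A call with a gripper value outside its range is refused whole. The fingers move at their own pace and stop on an object; FORCE is the grip in N (left out, the last holds). Time passes only in rows, so rows that repeat a pose let the fingers close, or fill a call up. It gives the time, the measured TCP pose, the force, the opening and the grip force at its end, in the units of the state.
- bot.observe(): the state, without advancing time (a new reading comes with each control period).
- bot.grab_frame(name): name is "side" or "top"; returns a dict with "pixels" (384x512x3 uint8, red, green, blue), "fx", "fy", "cx", "cy" (pixels), "dist" ([k1, k2, p1, p2, k3] as OpenCV has them; the pictures are not rectified), "extrinsics" (4x4, takes a point from world to camera coordinates). Camera axes: x right, y down, z forward; pixel columns grow to the right and rows downward; lengths in m; the calibration is good to about 2 mm. A picture is of the moment at which its call begins. There is no depth.
- bot.job_done(): hands the job in; it is judged then, once.
The state is a dict: "clock": time; "qpos": joint angles; "qd": joint speeds; "joint_efforts": joint torques, N m; "position": TCP position; "tool_rot": TCP orientation; "force": force on the tool from outside, world axes, zero at the start; "moment": the same for the moment, N m; "grip_width": finger opening in m; "finger_force": force on a finger pad.
Only numpy, scipy, OpenCV 4.12 (cv2) and the standard library are available. Lean on these libraries where they do the work, as an engineer would, in place of code of your own. Each camera call takes 0.05 s, during which the arm holds its last target. There are 200 camera calls.

### The job

Preload the spring cartridge on the bench: push the red-knobbed crank handle fully down onto the cartridge's square arbor, then wind it clockwise, seen from above, by four clicks, feeling for each one, and never on into a fifth. The spring unwinds as soon as it is let go, so the program finishes while still holding the handle, steady on the fourth click. Leave the bin, jar, screwdriver and hammer where they are.

Things in the scene. Friction and masses are not known exactly. Their poses are not given: they have to be found in the camera images.
- cartridge: Round blue spring cartridge, diameter 116 mm, top 50 mm above the bench, on a 130 mm square, 10 mm thick dark plate bolted to the bench: it does not move. Origin: centre of the plate's underside, on the arbor's vertical axis. z up.
- dial (a point): Centre of the silver dial on the can's top, 52 mm above the bench; it does not turn. One black mark every 20 degrees: home lies along its +x (the cartridge's +x), seven more follow clockwise, one lies anticlockwise of home. Resistance in N m = 0.28 + 0.28 x angle (spring) + 0.24 x sin(18 x angle) (clicks) + 0.02 (friction).
- arbor (a joint): Arbor angle, rad: 0 at home (start; spring and stop keep it there), growing clockwise from above, stop at 2.2. The clicks settle every 20 degrees: 0.349, 0.698, 1.047, 1.396. Resistance peaks a quarter click past each, drops until three quarters, then rises again. The spring (0.67 N m at the fourth) always overcomes the clicks: let go, it runs back to 0.
- arbor_seat (a point): Centre of the flat top of the arbor's round collar (46 mm diameter), 70 mm above the bench, where the hub seats. Turns with the arbor: z up, x along the small red pointer (the cartridge's +x at home). A 16 mm square shaft, flats square to x and y, rises 22 mm from it; above that a 6 mm high bevelled tip narrows to 10 mm square, 28 mm in all.
- handle: Loose steel crank, about 0.32 kg, lying flat. Hub: block 36 x 36 x 28 mm with an upright 17.4 mm square through bore; fits the shaft in any of four quarter turns, about 0.09 rad play either way. Origin: under the hub, on the bore's axis, z up, flats square to x and y. A bar 16 mm wide, 6 to 20 mm above the origin, runs along +x to the knob.
- knob (a point): Middle of the upright round red knob (24 mm diameter) on the end of the crank's bar, fixed to it: 100 mm along +x from the bore's axis and 42 mm above the hub's underside. The knob stands from 20 to 64 mm above the hub's underside.
- bin: Bystander: open yellow plastic bin 100 x 160 x 60 mm, origin under its centre.
- jar: Bystander: grey jar with black lid, 56 mm diameter, 75 mm tall, origin under its centre.
- screwdriver: Bystander: screwdriver lying on the bench.
- mallet: Bystander: hammer lying on the bench.
Mind the look-alikes: they are no part of the job. What is shaped like the handle but orange or yellow is not meant.

How it is judged:
By the outcome, as a careful person would: the job done as asked, in the order asked, and still so for the second after the job is handed in, while the arm keeps its last pose, push and grip.
It also fails if it takes over 72 s, if anything falls off the work surface, if the arm or the gripper's body presses on something with over 40 N, if the wrist force passes 120 N, or if a joint passes its speed limit or range.

## Working session

There is one attempt and no reset: what is moved stays moved. The work goes in short steps, Python scripts to look and compute and a shell command to move; the robot and the scene stay as the last step left them, time stands still between calls to the robot, and variables do not carry over. Pictures are saved under pics/ and viewed, at most 10 in all, crops included, and the job is handed in when it is done.

```bash
ls; mkdir -p pics; python3 - <<'E'
from workcell import bot
import cv2
print(bot.observe())
for n in("top","side"):
    f=bot.grab_frame(n); cv2.imwrite(f"pics/{n}0.png",f["pixels"][:,:,::-1]); print({k:v for k,v in f.items() if k!="pixels"})
E
```

```text
pics
{'clock': 0.0, 'qpos': array([ 1.25581524,  0.5220479 , -0.036319  ,  1.59997669,  0.02119437,
        1.02110634, -0.11280305]), 'qd': array([-4.49541153e-04, -1.53441306e-04, -1.01094215e-03,  7.64057507e-04,
        3.83130661e-04, -1.20526568e-05, -1.88189019e-03]), 'joint_efforts': array([ 2.61014893e-04, -9.27103615e+01,  1.98001519e+00, -3.69935381e+01,
        1.79228734e-02,  8.13302526e-03,  5.93361733e-05]), 'position': array([ 0.15134685, -0.60605962,  0.23071592]), 'tool_rot': array([-3.14044203e+00,  8.13360064e-05,  2.44757318e-01]), 'force': array([ 0.13777114, -0.04397411,  0.34659518]), 'moment': array([-0.03752142, -0.02722679, -0.03167983]), 'finger_force': 0.0, 'grip_width': 0.08550115386868681}
{'fx': 390.7882248784993, 'fy': 390.7882248784993, 'cx': 253.30695755144777, 'cy': 188.70131992965904, 'dist': array([-0.06761104,  0.        ,  0.        ,  0.        ,  0.        ]), 'extrinsics': array([[-0.02107901, -0.99948611,  0.02414954, -0.08046745],
       [-0.98421798,  0.01649992, -0.17618946,  0.60076877],
       [ 0.17570045, -0.02748231, -0.98405999,  0.90177369],
       [ 0.        ,  0.        ,  0.        ,  1.        ]])}
{'fx': 395.60788266655567, 'fy': 395.60788266655567, 'cx': 256.37895472503396, 'cy': 185.71566573674673, 'dist': array([-0.05953391,  0.        ,  0.        ,  0.        ,  0.        ]), 'extrinsics': array([[-0.70972137, -0.70446844, -0.00444814,  0.39912391],
       [-0.41171194,  0.41988893, -0.808818  ,  0.34366919],
       [ 0.57165448, -0.57220407, -0.58804222,  0.70076443],
       [ 0.        ,  0.        ,  0.        ,  1.        ]])}
```

View pics/top0.png

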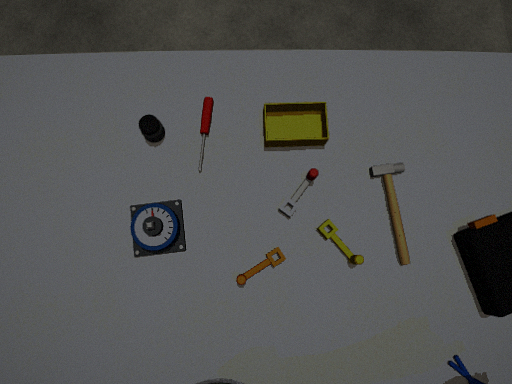

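View pics/side0.png

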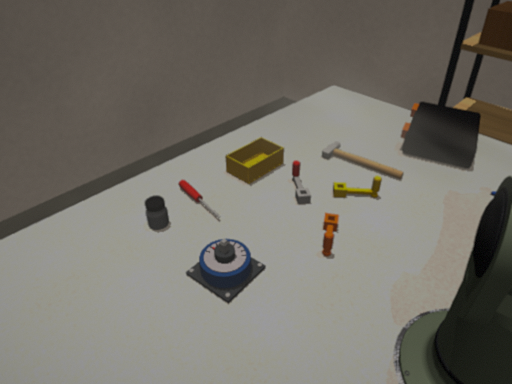

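Three crank shapes appear in the top view. The steel bar with a red knob has its hub at (288,210) and knob at (313,174). The orange one runs from (279,256) to (241,280), and the yellow one from (326,228) to (357,260). Only the first is steel with a red knob, so it is the one meant. The cartridge is at (155,227). I'll confirm both in an enlarged crop.

```bash
cat > h.py <<'E'
import numpy as np, cv2
from workcell import bot
def cam(f):
    K=np.array([[f["fx"],0,f["cx"]],[0,f["fy"],f["cy"]],[0,0,1]]);return K,f["dist"],f["extrinsics"]
def ray(f,uv,z):
    K,d,E=cam(f);p=cv2.undistortPoints(np.array([[uv]],float),K,d)[0,0]
    R=E[:3,:3];c=-R.T@E[:3,3];v=R.T@np.array([p[0],p[1],1]);return c+v*(z-c[2])/v[2]
def proj(f,P):
    K,d,E=cam(f);return cv2.projectPoints(np.atleast_2d(P).astype(float),cv2.Rodrigues(E[:3,:3])[0],E[:3,3],K,d)[0][:,0]
E
python3 - <<'E'
from h import *
f=bot.grab_frame("top");g=bot.grab_frame("side")
b=f["pixels"][:,:,::-1];s=g["pixels"][:,:,::-1]
r=lambda a:cv2.resize(a,(400,300),interpolation=cv2.INTER_CUBIC)
# each crop 80x60 px -> x5
o=np.vstack([np.hstack([r(b[160:220,260:340]),r(b[197:257,115:195])]),np.hstack([r(s[150:210,260:340]),r(s[233:293,185:265])])])
cv2.imwrite("pics/c1.png",o)
print("knobtop",ray(f,(313,173),.064),"hub",ray(f,(288,210),.028),"dial",ray(f,(155,227),.052))
E
```

```text
knobtop [ 0.63406578 -0.23880363  0.064     ] hub [ 0.54834736 -0.17810355  0.028     ] dial [0.50987043 0.14679349 0.052     ]
```

View pics/c1.png

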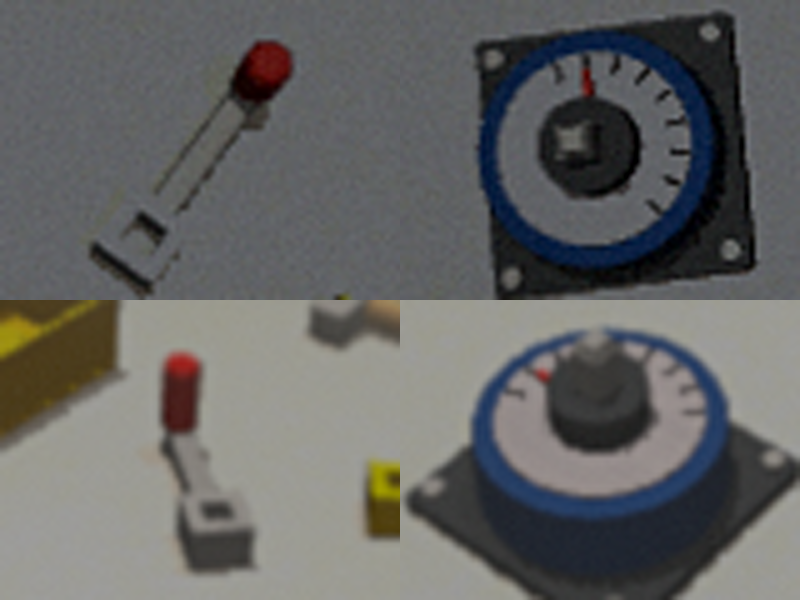

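The crop confirms it: the steel crank with the red knob, bore near (288,206), knob top near (314,172). The dial is white with its red pointer straight up, and the plate bolts are clearly visible. Next I'll fit both poses by least squares on these keypoints in both views.

```bash
python3 - <<'E'
from h import *
from scipy.optimize import least_squares
f=bot.grab_frame("top");g=bot.grab_frame("side")
def W(x,y,a,P):
    c,s=np.cos(a),np.sin(a);P=np.array(P,float);return np.c_[x+c*P[:,0]-s*P[:,1],y+s*P[:,0]+c*P[:,1],P[:,2]]
t=lambda x,y,ox,oy:((x+.5)/5-.5+ox,(y+.5)/5-.5+oy)
T=lambda L,ox,oy:np.array([t(x,y,ox,oy) for x,y in L])
# cartridge
tb=T([(90,58),(310,32),(330,250),(112,278),(172,138),(194,149)],115,197)
sb=T([(32,187),(372,158),(215,294),(197,30)],185,233)
def res(p,full=False):
    x,y,a,b=p;B=[(b,b,.012),(b,-b,.012),(-b,-b,.012),(-b,b,.012)]
    r1=proj(f,W(x,y,a,B+[(0,0,.098),(0,0,.052)]))-tb
    q=proj(g,W(x,y,a,B+[(0,0,.098)])) ; r2=q[[0,2,3,4]]-sb
    # side: match left/right/bottom bolts by nearest
    r2=np.array([q[np.argmin(np.linalg.norm(q[:4]-s,axis=1))]-s for s in sb[:3]]+[q[4]-sb[3]])
    return np.r_[r1,r2] if full else np.r_[r1,r2].ravel()
s=least_squares(res,[.51,.147,.07,.055],loss="soft_l1");print("cart",s.x,np.degrees(s.x[2]));print(res(s.x,True).round(1).tolist())
# handle
th=T([(270,60),(140,232)],260,160);sh=T([(182,65),(217,210)],260,150)
m=[(.1,0,.064),(0,0,.028)]
fh=lambda p:np.r_[proj(f,W(*p,m))-th,proj(g,W(*p,m))-sh].ravel()
s2=least_squares(fh,[.548,-.178,-.6]);print("handle",s2.x,np.degrees(s2.x[2]),fh(s2.x).reshape(-1,2).round(1).tolist())
# red knob centroid check
for F in(f,g):
    h=cv2.cvtColor(F["pixels"],cv2.COLOR_RGB2HSV);M=cv2.inRange(h,(0,150,60),(6,255,255))|cv2.inRange(h,(174,150,60),(180,255,255))
    n,l,st,c=cv2.connectedComponentsWithStats(M);print([(st[i,4],c[i].round(1).tolist()) for i in range(1,n) if st[i,4]>8])
    print("pred knob",proj(F,W(*s2.x,[(.1,0,.042)])))
# draw overlay
o=[]
for F,cs in((f,((240,150),(110,190))),(g,((255,145),(185,233)))):
    b=F["pixels"][:,:,::-1].copy();row=[]
    for (x0,y0) in cs:
        k=5;im=cv2.resize(b[y0:y0+60,x0:x0+80],None,fx=k,fy=k,interpolation=cv2.INTER_CUBIC)
        d=lambda P,col:cv2.polylines(im,[np.int32((proj(F,P)-[x0,y0]+.5)*k)],True,col,1)
        q=lambda w,z:[(w,w,z),(w,-w,z),(-w,-w,z),(-w,w,z)]
        d(W(*s2.x,q(.018,.028)),(0,255,0));d(W(*s2.x,q(.0087,.028)),(0,255,0));d(W(*s2.x,[(.1+.012*np.cos(u),.012*np.sin(u),.064) for u in np.linspace(0,6.28,24)]),(0,255,0))
        d(W(*s.x[:3],q(.065,.01)),(0,255,0));d(W(*s.x[:3],q(.005,.098)),(0,255,0))
        for rr,z in((.058,.05),(.023,.07)): d(W(*s.x[:3],[(rr*np.cos(u),rr*np.sin(u),z) for u in np.linspace(0,6.28,40)]),(0,255,0))
        row.append(im)
    o.append(np.hstack(row))
cv2.imwrite("pics/ov.png",np.vstack(o))
E
```

```text
cart [0.51258745 0.15045211 0.11173296 0.05488868] 6.401827157303279
[[1.0, 0.2], [0.1, -0.0], [0.5, -0.3], [0.3, -0.3], [-0.0, 0.0], [0.1, -0.5], [0.2, 0.2], [0.2, 0.0], [-0.2, 3.0], [-0.7, 1.3]]
handle [ 0.5576193  -0.1783035  -0.66329038] -38.00373952116115 [[-0.2, 0.5], [0.3, 0.3], [-0.2, -0.9], [-0.5, 0.0]]
[(np.int32(290), [206.0, 114.1]), (np.int32(52), [313.5, 172.1])]
pred knob [[311.8523041 173.9690477]]
[(np.int32(69), [295.4, 168.1]), (np.int32(162), [189.4, 189.7])]
pred knob [[295.41816669 167.90191688]]
```

View pics/ov.png

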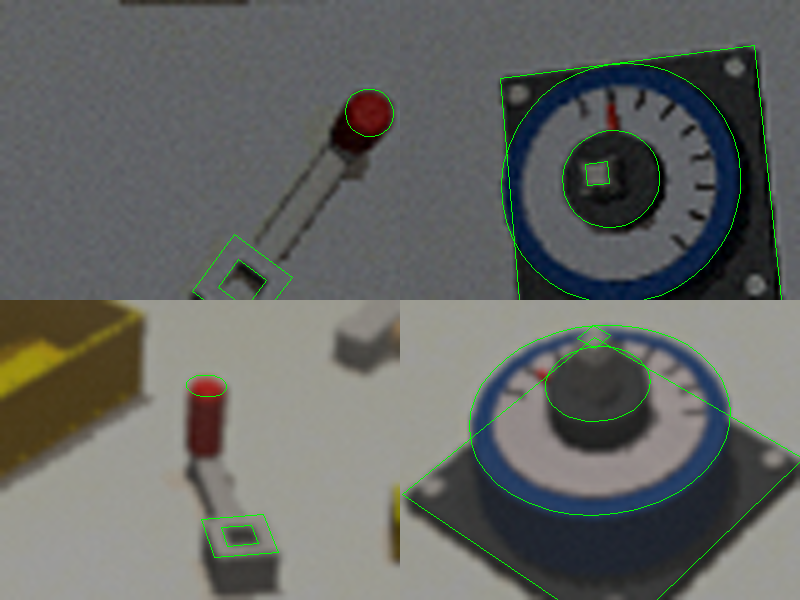

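The overlay fits well. The hub is at (0.558, -0.178), yaw -38°, and the cartridge at (0.5126, 0.1505), yaw 6.4°. Both are consistent with the given sizes and reach. I'll move above the hub now.

```bash

python3 -m crank '{"travel":[[2.7,2.8,0],[5.4,5.7,0],[8.1,8.5,0],[10.8,11.4,0],[13.5,14.3,0]],"turn":[[0,0,-3.5],[0,0,-7],[0,0,-10.5],[0,0,-14],[0,0,-17.5]],"gripper":[0.3,0.3,0.3,0.3,0.3]}' 30
python3 -m crank '{"travel":[[2.7,2.8,0],[5.4,5.7,0],[8.1,8.5,0],[10.8,11.4,0],[13.5,14.3,0]],"turn":[[0,0,-3.5],[0,0,-7],[0,0,-10.5],[0,0,-14],[0,0,-17.5]],"gripper":[0.3,0.3,0.3,0.3,0.3]}'
python3 -m crank '{"travel":[[2.7,2.8,-1],[5.4,5.7,-2],[8.1,8.5,-4],[10.8,11.4,-6],[13.5,14.2,-8]],"turn":[[0,0,-3.5],[0,0,-7],[0,0,-10.5],[0,0,-14],[0,0,-17]],"gripper":[0.3,0.3,0.3,0.3,0.3]}'
python3 -c "from workcell import bot;print(bot.observe())"
```

```text
clock: 0.8
position: [0.2873, -0.4621, 0.2314]
tool_rot: [3.141, -0.0, -0.063]
force: [1.9, -1.2, 0.2]
grip_width: 0.0596
finger_force: 0.0
clock: 1.3
position: [0.4224, -0.3191, 0.2314]
tool_rot: [3.142, -0.0, -0.369]
force: [1.3, -0.0, -0.1]
grip_width: 0.0601
finger_force: 0.0
clock: 1.8
position: [0.5574, -0.177, 0.1506]
tool_rot: [-3.141, -0.0, -0.665]
force: [1.0, -1.1, -0.0]
grip_width: 0.0599
finger_force: 0.0
{'clock': 1.8, 'qpos': array([ 0.18699622,  0.55521671,  0.0270348 ,  1.78474133, -0.01978124,
        0.80158337, -2.01227141]), 'qd': array([-0.64324652,  0.50236299,  0.09638759, -0.28227833, -0.0814625 ,
       -0.22388191, -1.01720649]), 'joint_efforts': array([  6.21270955, -97.2074461 ,   1.78933628, -27.54614353,
         0.23872856,   0.79106452,   2.998861  ]), 'position': array([ 0.5574345 , -0.17698101,  0.15058019]), 'tool_rot': array([-3.14148929e+00, -2.97545665e-04, -6.65202391e-01]), 'force': array([ 0.99619685, -1.08469927, -0.04704727]), 'moment': array([-0.06185997, -0.01381072, -0.0448166 ]), 'finger_force': 0.0, 'grip_width': 0.05989191851578472}
```

```bash

python3 -m crank '{"travel":[[0,0,-3.5],[0,0,-7],[0,0,-10.5],[0,0,-13],[0,0,-14.6]],"turn":[[0,0,0],[0,0,0],[0,0,0],[0,0,0],[0,0,0]],"gripper":[0.3,0.3,0.3,0.3,0.3]}'
python3 -m crank '{"travel":[[0,0,0],[0,0,0],[0,0,0],[0,0,0],[0,0,0]],"turn":[[0,0,0],[0,0,0],[0,0,0],[0,0,0],[0,0,0]],"gripper":[0.45,0.6,0.7,0.8,0.8]}' 60
python3 -m crank '{"travel":[[0,0,0],[0,0,0],[0,0,0],[0,0,0],[0,0,0]],"turn":[[0,0,0],[0,0,0],[0,0,0],[0,0,0],[0,0,0]],"gripper":[0.8,0.8,0.8,0.8,0.8]}' 80
python3 - <<'E'
from h import *
f=bot.grab_frame("top");g=bot.grab_frame("side")
r=lambda a:cv2.resize(a,(400,300),interpolation=cv2.INTER_CUBIC)
cv2.imwrite("pics/g1.png",np.hstack([r(f["pixels"][155:230,250:350,::-1]),r(g["pixels"][135:210,250:350,::-1])]))
E
```

```text
clock: 2.3
position: [0.5557, -0.1781, 0.0033]
tool_rot: [3.141, 0.002, -0.663]
force: [-0.7, -0.3, 0.5]
grip_width: 0.0597
finger_force: 0.0
clock: 2.8
position: [0.5568, -0.1785, 0.0061]
tool_rot: [-3.141, -0.001, -0.663]
force: [-1.0, -0.3, 6.5]
grip_width: 0.0347
finger_force: 62.7
clock: 3.3
position: [0.5568, -0.1785, 0.0062]
tool_rot: [-3.141, -0.001, -0.663]
force: [-2.1, 0.7, 7.5]
grip_width: 0.0347
finger_force: 79.1
```

View pics/g1.png

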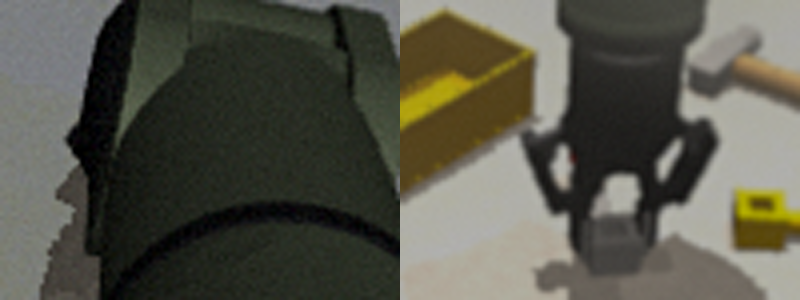

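The side view shows the pads on the hub faces, with the fingertips down on the bench (7 N upward). They need to clear the collar when the hub seats, so I'll regrip 6 mm higher and then lift.

```bash

python3 -m crank '{"travel":[[0,0,0],[0,0,0],[0,0,0.3],[0,0,0.6],[0,0,0.6]],"turn":[[0,0,0],[0,0,0],[0,0,0],[0,0,0],[0,0,0]],"gripper":[0.45,0.45,0.45,0.45,0.45]}'
python3 -m crank '{"travel":[[0,0,0],[0,0,0],[0,0,0],[0,0,0],[0,0,0]],"turn":[[0,0,0],[0,0,0],[0,0,0],[0,0,0],[0,0,0]],"gripper":[0.6,0.8,0.8,0.8,0.8]}' 80
python3 -m crank '{"travel":[[0,0,1.5],[0,0,3],[0,0,6],[0,0,9],[0,0,12]],"turn":[[0,0,0],[0,0,0],[0,0,0],[0,0,0],[0,0,0]],"gripper":[0.8,0.8,0.8,0.8,0.8]}'

```

```text
clock: 3.9
position: [0.5567, -0.1785, 0.0118]
tool_rot: [-3.141, -0.001, -0.663]
force: [-0.2, -0.3, -0.2]
grip_width: 0.0472
finger_force: 0.0
clock: 4.4
position: [0.5566, -0.1784, 0.0119]
tool_rot: [-3.141, -0.0, -0.663]
force: [-3.4, 1.2, 12.7]
grip_width: 0.0343
finger_force: 79.7
clock: 4.9
position: [0.5563, -0.1784, 0.1336]
tool_rot: [-3.141, -0.001, -0.663]
force: [0.3, -0.1, -3.0]
grip_width: 0.0342
finger_force: 80.6
```

```bash

python3 -m crank '{"travel":[[-0.2,1.6,0.2],[-0.4,3.2,0.4],[-0.6,4.9,0.6],[-0.8,6.5,0.8],[-1.1,8.2,1]],"turn":[[0,0,6],[0,0,13],[0,0,20],[0,0,27],[0,0,34]],"gripper":[0.8,0.8,0.8,0.8,0.8]}'
python3 -m crank '{"travel":[[-0.2,1.6,0],[-0.4,3.2,0],[-0.6,4.9,0],[-0.8,6.5,0],[-1.1,8.2,0]],"turn":[[0,0,7],[0,0,14],[0,0,20],[0,0,27],[0,0,34]],"gripper":[0.8,0.8,0.8,0.8,0.8]}'
python3 -m crank '{"travel":[[-0.2,1.6,0],[-0.4,3.2,0],[-0.6,4.9,0],[-0.8,6.5,0],[-1.1,8.2,0]],"turn":[[0,0,7],[0,0,14],[0,0,20],[0,0,27],[0,0,34]],"gripper":[0.8,0.8,0.8,0.8,0.8]}'
python3 -m crank '{"travel":[[-0.2,1.6,0],[-0.4,3.2,0],[-0.6,4.9,0],[-0.8,6.6,0],[-1.1,8.3,0]],"turn":[[0,0,7],[0,0,14],[0,0,20],[0,0,27],[0,0,32.4]],"gripper":[0.8,0.8,0.8,0.8,0.8]}'
python3 -m crank '{"travel":[[0,0,0],[0,0,0],[0,0,0],[0,0,0],[0,0,0]],"turn":[[0,0,0],[0,0,0],[0,0,0],[0,0,0],[0,0,0]],"gripper":[0.8,0.8,0.8,0.8,0.8]}'
python3 - <<'E'
from h import *
print(bot.observe()["qpos"].round(2))
f=bot.grab_frame("top");g=bot.grab_frame("side")
r=lambda a:cv2.resize(a,(400,300),interpolation=cv2.INTER_CUBIC)
cv2.imwrite("pics/g2.png",np.hstack([r(f["pixels"][180:255,100:200,::-1]),r(g["pixels"][200:290,170:290,::-1])]))
for F in(f,g):
    h=cv2.cvtColor(F["pixels"],cv2.COLOR_RGB2HSV);M=cv2.inRange(h,(0,150,60),(6,255,255))|cv2.inRange(h,(174,150,60),(180,255,255))
    n,l,st,c=cv2.connectedComponentsWithStats(M);print([(st[i,4],c[i].round(1).tolist(),st[i,:4].tolist()) for i in range(1,n) if st[i,4]>8])
E
```

```text
clock: 5.4
position: [0.5454, -0.096, 0.1426]
tool_rot: [3.141, -0.001, -0.065]
force: [0.4, 0.0, -2.6]
grip_width: 0.0339
finger_force: 80.8
clock: 5.9
position: [0.5344, -0.0141, 0.1424]
tool_rot: [3.14, -0.0, 0.529]
force: [-0.8, -0.1, -2.5]
grip_width: 0.0341
finger_force: 80.8
clock: 6.4
position: [0.5236, 0.0678, 0.1424]
tool_rot: [3.14, 0.0, 1.122]
force: [-0.0, -0.5, -2.4]
grip_width: 0.034
finger_force: 80.8
clock: 6.9
position: [0.5126, 0.1508, 0.1423]
tool_rot: [3.14, 0.001, 1.687]
force: [0.2, -0.2, -2.3]
grip_width: 0.0339
finger_force: 80.8
clock: 7.4
position: [0.5126, 0.1501, 0.1414]
tool_rot: [3.142, 0.0, 1.682]
force: [0.6, 0.3, -3.5]
grip_width: 0.0341
finger_force: 80.8
[ 0.05  0.56 -0.61  1.9   0.43  0.81 -0.68]
[(np.int32(310), [206.0, 114.3], [200, 97, 13, 36])]
[(np.int32(164), [189.3, 189.8], [180, 181, 19, 20]), (np.int32(157), [184.4, 239.7], [179, 230, 12, 23])]
```

View pics/g2.png

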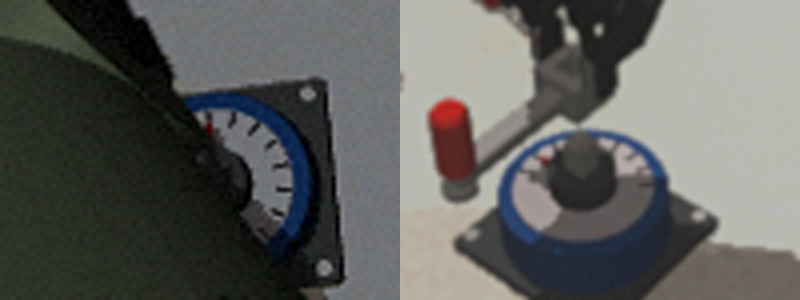

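```bash
cat > fitp.py <<'E'
from h import *
from scipy.optimize import least_squares
g=bot.grab_frame("side");s=bot.observe();p=s["position"];a=s["tool_rot"][2]
h=cv2.cvtColor(g["pixels"],cv2.COLOR_RGB2HSV);M=cv2.inRange(h,(0,150,60),(6,255,255))|cv2.inRange(h,(174,150,60),(180,255,255))
n,l,st,c=cv2.connectedComponentsWithStats(M);i=max((i for i in range(1,n) if abs(c[i][1]-239)<14 and st[i,4]>60),key=lambda i:st[i,4])
obs=(l==i)
def sil(q):
    pitch,dx,dz=q   # pitch>0: knob down; about tool-y at hub mid-height
    u=np.linspace(0,2*np.pi,40);P=np.vstack([np.c_[.1+.012*np.cos(u),.012*np.sin(u),0*u+z] for z in(.020,.064)])-[0,0,.02]
    cp,sp=np.cos(pitch),np.sin(pitch);P=np.c_[P[:,0]*cp+P[:,2]*sp+dx,P[:,1],-P[:,0]*sp+P[:,2]*cp+dz]
    ca,sa=np.cos(a),np.sin(a);Wd=np.c_[ca*P[:,0]-sa*P[:,1]+p[0],sa*P[:,0]+ca*P[:,1]+p[1],P[:,2]+p[2]+.008]
    k=8;m=np.zeros((384*k//1,512*k),np.uint8);x0=np.array([150,200]);im=np.zeros((80*k,80*k),np.uint8)
    cv2.fillConvexPoly(im,cv2.convexHull(np.int32((proj(g,Wd)-x0+.5)*k)),255)
    return cv2.resize(im,(80,80),interpolation=cv2.INTER_AREA)/255.
O=cv2.GaussianBlur(obs[200:280,150:230].astype(float),(0,0),1.5)
cost=lambda q:((cv2.GaussianBlur(sil(q),(0,0),1.5)-O)**2).sum()
best=min(((cost((t,dx,dz)),t,dx,dz) for t in np.radians(np.arange(-6,20,2)) for dx in(-.004,-.002,0,.002,.004) for dz in(-.004,0,.004)))
print("cost, pitch deg, dx, dz",best[0],np.degrees(best[1]),best[2:])
for t in range(-4,20,4): print(t,min((round(cost((np.radians(t),dx,dz)),2),dx,dz) for dx in(-.004,-.002,0,.002,.004) for dz in(-.004,0,.004)))
E
python3 fitp.py
```

```text
cost, pitch deg, dx, dz 88.34243057708122 2.0 (0.002, 0.004)
-4 (np.float64(92.94), 0.004, -0.004)
0 (np.float64(89.53), 0.002, 0)
4 (np.float64(90.56), 0, 0.004)
8 (np.float64(117.32), -0.004, 0.004)
12 (np.float64(158.34), -0.004, 0.004)
16 (np.float64(196.75), -0.004, 0.004)
```

Pitch is about 0–2° and the bore is within about 2 mm of the TCP, which the bevel can take up. I'll descend in small steps and watch the force.

```bash

python3 -m crank '{"travel":[[0,0,-0.8],[0,0,-1.6],[0,0,-2.3],[0,0,-2.8],[0,0,-3]],"turn":[[0,0,0],[0,0,0],[0,0,0],[0,0,0],[0,0,0]],"gripper":[0.8,0.8,0.8,0.8,0.8]}'
python3 -m crank '{"travel":[[0,0,-0.1],[0,0,-0.2],[0,0,-0.3],[0,0,-0.4],[0,0,-0.5]],"turn":[[0,0,0],[0,0,0],[0,0,0],[0,0,0],[0,0,0]],"gripper":[0.8,0.8,0.8,0.8,0.8]}'
python3 -c "from workcell import bot;print(bot.observe()['moment'])"
```

```text
clock: 8.05
position: [0.5122, 0.1506, 0.1105]
tool_rot: [-3.141, 0.0, 1.683]
force: [-0.4, 0.4, -2.5]
grip_width: 0.0339
finger_force: 80.8
clock: 8.55
position: [0.5125, 0.1506, 0.1063]
tool_rot: [3.141, -0.0, 1.683]
force: [-0.1, 0.3, -3.3]
grip_width: 0.0345
finger_force: 80.8
[-0.08063425 -0.03837805  0.05207421]
```

```bash

python3 -m crank '{"travel":[[0,0,-0.1],[0,0,-0.2],[0,0,-0.3],[0,0,-0.4],[0,0,-0.5]],"turn":[[0,0,0],[0,0,0],[0,0,0],[0,0,0],[0,0,0]],"gripper":[0.8,0.8,0.8,0.8,0.8]}'
python3 -m crank '{"travel":[[0,0,-0.1],[0,0,-0.2],[0,0,-0.3],[0,0,-0.4],[0,0,-0.5]],"turn":[[0,0,0],[0,0,0],[0,0,0],[0,0,0],[0,0,0]],"gripper":[0.8,0.8,0.8,0.8,0.8]}'
python3 -c "from workcell import bot;print(bot.observe()['moment'])"
```

```text
clock: 9.05
position: [0.5123, 0.1506, 0.1012]
tool_rot: [-3.141, 0.0, 1.683]
force: [0.3, 0.1, -2.1]
grip_width: 0.0337
finger_force: 80.8
clock: 9.55
position: [0.5124, 0.1506, 0.0962]
tool_rot: [-3.141, 0.0, 1.683]
force: [-2.6, -0.7, -3.6]
grip_width: 0.0338
finger_force: 80.8
[-0.12786726  0.49315607  0.00761499]
```

```bash

python3 -m crank '{"travel":[[0,0,-0.1],[0,0,-0.2],[0,0,-0.3],[0,0,-0.4],[0,0,-0.5]],"turn":[[0,0,0],[0,0,0],[0,0,0],[0,0,0],[0,0,0]],"gripper":[0.8,0.8,0.8,0.8,0.8]}'
python3 -m crank '{"travel":[[0,0,-0.1],[0,0,-0.2],[0,0,-0.3],[0,0,-0.4],[0,0,-0.5]],"turn":[[0,0,0],[0,0,0],[0,0,0],[0,0,0],[0,0,0]],"gripper":[0.8,0.8,0.8,0.8,0.8]}'
python3 -m crank '{"travel":[[0,0,-0.1],[0,0,-0.2],[0,0,-0.3],[0,0,-0.4],[0,0,-0.5]],"turn":[[0,0,0],[0,0,0],[0,0,0],[0,0,0],[0,0,0]],"gripper":[0.8,0.8,0.8,0.8,0.8]}'
python3 -c "from workcell import bot;print(bot.observe()['moment'])"
```

```text
clock: 10.05
position: [0.5124, 0.1506, 0.0912]
tool_rot: [-3.141, 0.0, 1.683]
force: [-2.5, -0.3, -0.9]
grip_width: 0.0344
finger_force: 80.9
clock: 10.55
position: [0.5124, 0.1506, 0.0862]
tool_rot: [-3.141, 0.0, 1.683]
force: [-4.3, -1.5, -0.2]
grip_width: 0.0341
finger_force: 81.0
clock: 11.05
position: [0.5125, 0.1506, 0.0817]
tool_rot: [3.141, 0.0, 1.683]
force: [-12.5, -5.1, 31.2]
grip_width: 0.0341
finger_force: 84.7
[-1.05020312e+00  3.08692280e+00 -2.03141531e-03]
```

Seated: TCP 0.0817 against the expected 0.082, with 31 N of push. Next: release, rise and move over to the knob.

```bash

python3 -m crank '{"travel":[[0,0,0.1],[0,0,0.2],[0,0,0.2],[0,0,0.2],[0,0,0.2]],"turn":[[0,0,0],[0,0,0],[0,0,0],[0,0,0],[0,0,0]],"gripper":[0.8,0.8,0.3,0.3,0.3]}' 60
python3 -m crank '{"travel":[[0,0,1],[0,0,2.5],[0,0,4.5],[0,0,6.5],[0,0,7.5]],"turn":[[0,0,0],[0,0,0],[0,0,0],[0,0,0],[0,0,0]],"gripper":[0.3,0.3,0.3,0.3,0.3]}'
python3 -m crank '{"travel":[[-0.2,2,0],[-0.5,5,0],[-0.8,8,0],[-1.1,10,0],[-1.1,10,0]],"turn":[[0,0,0],[0,0,0],[0,0,0],[0,0,0],[0,0,0]],"gripper":[0.3,0.3,0.3,0.3,0.3]}'
python3 - <<'E'
from h import *
g=bot.grab_frame("side");f=bot.grab_frame("top")
r=lambda a:cv2.resize(a,(400,300),interpolation=cv2.INTER_CUBIC)
cv2.imwrite("pics/g3.png",np.hstack([r(f["pixels"][175:250,100:200,::-1]),r(g["pixels"][210:285,170:270,::-1])]))
h=cv2.cvtColor(g["pixels"],cv2.COLOR_RGB2HSV);M=cv2.inRange(h,(0,150,60),(6,255,255))|cv2.inRange(h,(174,150,60),(180,255,255))
n,l,st,c=cv2.connectedComponentsWithStats(M);print([(st[i,4],c[i].round(1).tolist(),st[i,:4].tolist()) for i in range(1,n) if st[i,4]>8])
print(proj(g,[(.5014,.2499,.112),(.5014,.2499,.134)]))
E
```

```text
clock: 11.55
position: [0.513, 0.1508, 0.0835]
tool_rot: [3.141, -0.0, 1.683]
force: [-0.1, 0.8, 0.4]
grip_width: 0.0598
finger_force: 0.0
clock: 12.05
position: [0.5132, 0.151, 0.1609]
tool_rot: [3.139, -0.0, 1.683]
force: [-1.1, -0.1, -0.0]
grip_width: 0.0597
finger_force: 0.0
clock: 12.55
position: [0.5006, 0.2538, 0.1589]
tool_rot: [3.141, -0.002, 1.687]
force: [0.5, -0.2, -0.3]
grip_width: 0.06
finger_force: 0.0
[(np.int32(19), [197.4, 196.5], [196, 193, 5, 8]), (np.int32(169), [188.3, 264.2], [183, 255, 12, 20])]
[[188.92713949 262.43140466]
 [187.71102832 254.59589177]]
```

View pics/g3.png

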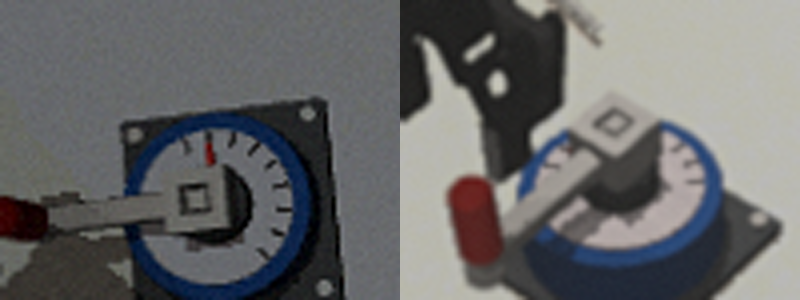

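The picture shows the hub fully down on the collar with the shaft flush in the bore, and the knob at side pixel (188,264) as predicted. Now I'll descend on the knob and grip it.

```bash

python3 -m crank '{"travel":[[0,0,-1],[0,0,-2.5],[0,0,-4.5],[0,0,-6],[0,0,-6.3]],"turn":[[0,0,0],[0,0,0],[0,0,0],[0,0,0],[0,0,0]],"gripper":[0.3,0.3,0.3,0.3,0.3]}'
python3 -m crank '{"travel":[[0,0,0],[0,0,0],[0,0,0],[0,0,0],[0,0,0]],"turn":[[0,0,0],[0,0,0],[0,0,0],[0,0,0],[0,0,0]],"gripper":[0.5,0.7,0.9,0.95,0.95]}' 50
python3 -m crank '{"travel":[[0,0,0],[0,0,0],[0,0,0],[0,0,0],[0,0,0]],"turn":[[0,0,0],[0,0,0],[0,0,0],[0,0,0],[0,0,0]],"gripper":[0.95,0.95,0.95,0.95,0.95]}' 
python3 -c "from workcell import bot;s=bot.observe();print(s['moment'],s['qpos'])"
```

```text
clock: 13.15
position: [0.5005, 0.2497, 0.093]
tool_rot: [-3.139, 0.001, 1.683]
force: [-0.1, -0.4, 0.8]
grip_width: 0.0601
finger_force: 0.0
clock: 13.65
position: [0.5017, 0.2509, 0.0958]
tool_rot: [3.141, -0.0, 1.683]
force: [-0.2, 1.5, 1.9]
grip_width: 0.0226
finger_force: 49.0
clock: 14.15
position: [0.5015, 0.2509, 0.0954]
tool_rot: [3.141, -0.0, 1.683]
force: [0.7, 4.0, 4.2]
grip_width: 0.0224
finger_force: 49.2
[ 0.60402185 -0.09765809 -0.00743985] [-0.16751053  0.66008585 -0.56759941  1.85941466  0.49532974  0.76583569
 -0.89297649]
```

```bash
cat > tq.py <<'E'
from h import *
C=np.array([.5128,.1506])
def rd(n=1):
    out=[]
    for i in range(n):
        if n>1: bot.grab_frame("side")
        s=bot.observe();d=s["position"][:2]-C;F=s["force"];
        out.append((np.degrees(np.arctan2(d[1],d[0])),np.hypot(*d)*1000,np.degrees(s["tool_rot"][2]),d[0]*F[1]-d[1]*F[0],s["moment"][2],F@np.r_[d/np.hypot(*d),0],s["grip_width"]*1000))
    m=np.mean(out,0);print("turned %.1f r %.1f yaw %.1f FxR %.2f Mz %.2f Frad %.1f grip %.1f"%(96.4-m[0],m[1],96.4-m[2],*m[3:]))
if __name__=="__main__": rd()
E
python3 tq.py; python3 - <<'E'
import numpy as np
r=10.09
P=lambda t:r*np.array([np.cos(np.radians(96.4-t)),np.sin(np.radians(96.4-t))])
for k in range(0,36):
    t=2.5*k;d=P(t+2.5)-P(t);print(t+2.5,(d/2).round(2),d.round(2))
E
```

```text
turned -0.0 r 100.9 yaw -0.0 FxR -0.12 Mz -0.01 Frad 3.9 grip 22.4
2.5 [0.22 0.02] [0.44 0.04]
5.0 [0.22 0.01] [0.44 0.02]
7.5 [0.22 0.  ] [0.44 0.  ]
10.0 [ 0.22 -0.01] [ 0.44 -0.02]
12.5 [ 0.22 -0.02] [ 0.44 -0.04]
15.0 [ 0.22 -0.03] [ 0.44 -0.06]
17.5 [ 0.22 -0.04] [ 0.43 -0.08]
20.0 [ 0.22 -0.05] [ 0.43 -0.09]
22.5 [ 0.21 -0.06] [ 0.43 -0.11]
25.0 [ 0.21 -0.07] [ 0.42 -0.13]
27.5 [ 0.21 -0.07] [ 0.41 -0.15]
30.0 [ 0.2  -0.08] [ 0.41 -0.17]
32.5 [ 0.2  -0.09] [ 0.4  -0.19]
35.0 [ 0.2 -0.1] [ 0.39 -0.2 ]
37.5 [ 0.19 -0.11] [ 0.38 -0.22]
40.0 [ 0.19 -0.12] [ 0.37 -0.24]
42.5 [ 0.18 -0.13] [ 0.36 -0.25]
45.0 [ 0.17 -0.13] [ 0.35 -0.27]
47.5 [ 0.17 -0.14] [ 0.34 -0.28]
50.0 [ 0.16 -0.15] [ 0.33 -0.3 ]
52.5 [ 0.16 -0.16] [ 0.31 -0.31]
55.0 [ 0.15 -0.16] [ 0.3  -0.32]
57.5 [ 0.14 -0.17] [ 0.28 -0.34]
60.0 [ 0.13 -0.17] [ 0.27 -0.35]
62.5 [ 0.13 -0.18] [ 0.25 -0.36]
65.0 [ 0.12 -0.19] [ 0.24 -0.37]
67.5 [ 0.11 -0.19] [ 0.22 -0.38]
70.0 [ 0.1  -0.19] [ 0.2  -0.39]
72.5 [ 0.09 -0.2 ] [ 0.19 -0.4 ]
75.0 [ 0.08 -0.2 ] [ 0.17 -0.41]
77.5 [ 0.08 -0.21] [ 0.15 -0.41]
80.0 [ 0.07 -0.21] [ 0.13 -0.42]
82.5 [ 0.06 -0.21] [ 0.12 -0.42]
85.0 [ 0.05 -0.21] [ 0.1  -0.43]
87.5 [ 0.04 -0.22] [ 0.08 -0.43]
90.0 [ 0.03 -0.22] [ 0.06 -0.44]
```

```bash

python3 -m crank '{"travel":[[0.22,0.02,0],[0.44,0.04,0],[0.44,0.04,0],[0.44,0.04,0],[0.44,0.04,0]],"turn":[[0,0,-1.2],[0,0,-2.5],[0,0,-2.5],[0,0,-2.5],[0,0,-2.5]],"gripper":[0.95,0.95,0.95,0.95,0.95]}' 70 >/dev/null; python3 tq.py
python3 -m crank '{"travel":[[0.22,0.01,0],[0.44,0.02,0],[0.44,0.02,0],[0.44,0.02,0],[0.44,0.02,0]],"turn":[[0,0,-1.2],[0,0,-2.5],[0,0,-2.5],[0,0,-2.5],[0,0,-2.5]],"gripper":[0.95,0.95,0.95,0.95,0.95]}' >/dev/null; python3 tq.py
python3 -m crank '{"travel":[[0.22,0,0],[0.44,0,0],[0.44,0,0],[0.44,0,0],[0.44,0,0]],"turn":[[0,0,-1.2],[0,0,-2.5],[0,0,-2.5],[0,0,-2.5],[0,0,-2.5]],"gripper":[0.95,0.95,0.95,0.95,0.95]}' >/dev/null; python3 tq.py
python3 -m crank '{"travel":[[0.22,-0.01,0],[0.44,-0.02,0],[0.44,-0.02,0],[0.44,-0.02,0],[0.44,-0.02,0]],"turn":[[0,0,-1.2],[0,0,-2.5],[0,0,-2.5],[0,0,-2.5],[0,0,-2.5]],"gripper":[0.95,0.95,0.95,0.95,0.95]}' >/dev/null; python3 tq.py
python3 -m crank '{"travel":[[0.22,-0.02,0],[0.44,-0.04,0],[0.44,-0.04,0],[0.44,-0.04,0],[0.44,-0.04,0]],"turn":[[0,0,-1.2],[0,0,-2.5],[0,0,-2.5],[0,0,-2.5],[0,0,-2.5]],"gripper":[0.95,0.95,0.95,0.95,0.95]}' >/dev/null; python3 tq.py
python3 -m crank '{"travel":[[0.22,-0.03,0],[0.44,-0.06,0],[0.44,-0.06,0],[0.44,-0.06,0],[0.44,-0.06,0]],"turn":[[0,0,-1.2],[0,0,-2.5],[0,0,-2.5],[0,0,-2.5],[0,0,-2.5]],"gripper":[0.95,0.95,0.95,0.95,0.95]}' ; python3 tq.py
```

```text
turned 2.4 r 100.6 yaw 2.5 FxR 0.01 Mz -0.07 Frad 3.8 grip 22.0
turned 5.0 r 100.6 yaw 5.0 FxR 0.24 Mz -0.07 Frad 1.8 grip 22.4
turned 7.4 r 100.6 yaw 7.5 FxR 0.32 Mz 0.03 Frad 1.4 grip 22.4
turned 9.8 r 100.5 yaw 10.0 FxR 0.38 Mz 0.02 Frad 1.1 grip 22.6
turned 12.3 r 100.5 yaw 12.5 FxR 0.48 Mz 0.10 Frad 1.7 grip 22.4
clock: 17.15
position: [0.5276, 0.2499, 0.0952]
tool_rot: [-3.141, 0.0, 1.421]
force: [-3.9, 1.7, 5.8]
grip_width: 0.0224
finger_force: 68.6
turned 14.9 r 100.4 yaw 15.0 FxR 0.42 Mz 0.03 Frad 1.1 grip 22.4
```

```bash

python3 -m crank '{"travel":[[0.22,-0.04,0],[0.43,-0.08,0],[0.43,-0.08,0],[0.43,-0.08,0],[0.43,-0.08,0]],"turn":[[0,0,-1.2],[0,0,-2.5],[0,0,-2.5],[0,0,-2.5],[0,0,-2.5]],"gripper":[0.95,0.95,0.95,0.95,0.95]}' >/dev/null; python3 tq.py
python3 -m crank '{"travel":[[0.22,-0.05,0],[0.43,-0.09,0],[0.43,-0.09,0],[0.43,-0.09,0],[0.43,-0.09,0]],"turn":[[0,0,-1.2],[0,0,-2.5],[0,0,-2.5],[0,0,-2.5],[0,0,-2.5]],"gripper":[0.95,0.95,0.95,0.95,0.95]}' >/dev/null; python3 tq.py
python3 -m crank '{"travel":[[0.21,-0.06,0],[0.43,-0.11,0],[0.43,-0.11,0],[0.43,-0.11,0],[0.43,-0.11,0]],"turn":[[0,0,-1.2],[0,0,-2.5],[0,0,-2.5],[0,0,-2.5],[0,0,-2.5]],"gripper":[0.95,0.95,0.95,0.95,0.95]}' >/dev/null; python3 tq.py
python3 -m crank '{"travel":[[0.21,-0.07,0],[0.42,-0.13,0],[0.42,-0.13,0],[0.42,-0.13,0],[0.42,-0.13,0]],"turn":[[0,0,-1.2],[0,0,-2.5],[0,0,-2.5],[0,0,-2.5],[0,0,-2.5]],"gripper":[0.95,0.95,0.95,0.95,0.95]}' >/dev/null; python3 tq.py
python3 -m crank '{"travel":[[0.21,-0.07,0],[0.41,-0.15,0],[0.41,-0.15,0],[0.41,-0.15,0],[0.41,-0.15,0]],"turn":[[0,0,-1.2],[0,0,-2.5],[0,0,-2.5],[0,0,-2.5],[0,0,-2.5]],"gripper":[0.95,0.95,0.95,0.95,0.95]}' >/dev/null; python3 tq.py
python3 -m crank '{"travel":[[0.2,-0.08,0],[0.41,-0.17,0],[0.41,-0.17,0],[0.41,-0.17,0],[0.41,-0.17,0]],"turn":[[0,0,-1.2],[0,0,-2.5],[0,0,-2.5],[0,0,-2.5],[0,0,-2.5]],"gripper":[0.95,0.95,0.95,0.95,0.95]}' >/dev/null; python3 tq.py
python3 -m crank '{"travel":[[0.2,-0.09,0],[0.4,-0.19,0],[0.4,-0.19,0],[0.4,-0.19,0],[0.4,-0.19,0]],"turn":[[0,0,-1.2],[0,0,-2.5],[0,0,-2.5],[0,0,-2.5],[0,0,-2.5]],"gripper":[0.95,0.95,0.95,0.95,0.95]}' >/dev/null; python3 tq.py
python3 -m crank '{"travel":[[0.2,-0.1,0],[0.39,-0.2,0],[0.39,-0.2,0],[0.39,-0.2,0],[0.39,-0.2,0]],"turn":[[0,0,-1.2],[0,0,-2.5],[0,0,-2.5],[0,0,-2.5],[0,0,-2.5]],"gripper":[0.95,0.95,0.95,0.95,0.95]}' >/dev/null; python3 tq.py
python3 -m crank '{"travel":[[0.19,-0.11,0],[0.38,-0.22,0],[0.38,-0.22,0],[0.38,-0.22,0],[0.38,-0.22,0]],"turn":[[0,0,-1.2],[0,0,-2.5],[0,0,-2.5],[0,0,-2.5],[0,0,-2.5]],"gripper":[0.95,0.95,0.95,0.95,0.95]}' >/dev/null; python3 tq.py
python3 -m crank '{"travel":[[0.19,-0.12,0],[0.37,-0.24,0],[0.37,-0.24,0],[0.37,-0.24,0],[0.37,-0.24,0]],"turn":[[0,0,-1.2],[0,0,-2.5],[0,0,-2.5],[0,0,-2.5],[0,0,-2.5]],"gripper":[0.95,0.95,0.95,0.95,0.95]}' ; python3 tq.py
```

```text
turned 17.5 r 100.4 yaw 17.5 FxR 0.28 Mz -0.09 Frad 1.1 grip 22.0
turned 20.0 r 100.3 yaw 20.0 FxR 0.21 Mz -0.08 Frad -1.0 grip 22.8
turned 22.5 r 100.3 yaw 22.5 FxR 0.20 Mz -0.11 Frad -2.7 grip 22.2
turned 25.0 r 100.3 yaw 25.0 FxR 0.31 Mz -0.02 Frad -4.8 grip 22.2
turned 27.4 r 100.3 yaw 27.5 FxR 0.40 Mz 0.01 Frad -4.7 grip 22.1
turned 29.8 r 100.2 yaw 30.0 FxR 0.49 Mz 0.09 Frad -5.0 grip 22.0
turned 32.3 r 100.2 yaw 32.5 FxR 0.52 Mz 0.08 Frad -5.3 grip 22.0
turned 34.8 r 100.1 yaw 35.0 FxR 0.54 Mz 0.14 Frad -5.5 grip 22.4
turned 37.4 r 100.1 yaw 37.5 FxR 0.44 Mz 0.01 Frad -5.6 grip 22.4
clock: 22.15
position: [0.5682, 0.2339, 0.0951]
tool_rot: [-3.141, 0.001, 0.984]
force: [-4.9, -2.8, 3.8]
grip_width: 0.0222
finger_force: 68.4
turned 40.0 r 100.0 yaw 40.0 FxR 0.26 Mz -0.07 Frad -5.1 grip 22.2
```

```bash

python3 -m crank '{"travel":[[0.18,-0.13,0],[0.36,-0.25,0],[0.36,-0.25,0],[0.36,-0.25,0],[0.36,-0.25,0]],"turn":[[0,0,-1.2],[0,0,-2.5],[0,0,-2.5],[0,0,-2.5],[0,0,-2.5]],"gripper":[0.95,0.95,0.95,0.95,0.95]}' >/dev/null; python3 tq.py
python3 -m crank '{"travel":[[0.17,-0.13,0],[0.35,-0.27,0],[0.35,-0.27,0],[0.35,-0.27,0],[0.35,-0.27,0]],"turn":[[0,0,-1.2],[0,0,-2.5],[0,0,-2.5],[0,0,-2.5],[0,0,-2.5]],"gripper":[0.95,0.95,0.95,0.95,0.95]}' >/dev/null; python3 tq.py
python3 -m crank '{"travel":[[0.17,-0.14,0],[0.34,-0.28,0],[0.34,-0.28,0],[0.34,-0.28,0],[0.34,-0.28,0]],"turn":[[0,0,-1.2],[0,0,-2.5],[0,0,-2.5],[0,0,-2.5],[0,0,-2.5]],"gripper":[0.95,0.95,0.95,0.95,0.95]}' >/dev/null; python3 tq.py
python3 -m crank '{"travel":[[0.16,-0.15,0],[0.33,-0.3,0],[0.33,-0.3,0],[0.33,-0.3,0],[0.33,-0.3,0]],"turn":[[0,0,-1.2],[0,0,-2.5],[0,0,-2.5],[0,0,-2.5],[0,0,-2.5]],"gripper":[0.95,0.95,0.95,0.95,0.95]}' >/dev/null; python3 tq.py
python3 -m crank '{"travel":[[0.16,-0.16,0],[0.31,-0.31,0],[0.31,-0.31,0],[0.31,-0.31,0],[0.31,-0.31,0]],"turn":[[0,0,-1.2],[0,0,-2.5],[0,0,-2.5],[0,0,-2.5],[0,0,-2.5]],"gripper":[0.95,0.95,0.95,0.95,0.95]}' >/dev/null; python3 tq.py
python3 -m crank '{"travel":[[0.15,-0.16,0],[0.3,-0.32,0],[0.3,-0.32,0],[0.3,-0.32,0],[0.3,-0.32,0]],"turn":[[0,0,-1.2],[0,0,-2.5],[0,0,-2.5],[0,0,-2.5],[0,0,-2.5]],"gripper":[0.95,0.95,0.95,0.95,0.95]}' >/dev/null; python3 tq.py
python3 -m crank '{"travel":[[0.14,-0.17,0],[0.28,-0.34,0],[0.28,-0.34,0],[0.28,-0.34,0],[0.28,-0.34,0]],"turn":[[0,0,-1.2],[0,0,-2.5],[0,0,-2.5],[0,0,-2.5],[0,0,-2.5]],"gripper":[0.95,0.95,0.95,0.95,0.95]}' >/dev/null; python3 tq.py
python3 -m crank '{"travel":[[0.13,-0.17,0],[0.27,-0.35,0],[0.27,-0.35,0],[0.27,-0.35,0],[0.27,-0.35,0]],"turn":[[0,0,-1.2],[0,0,-2.5],[0,0,-2.5],[0,0,-2.5],[0,0,-2.5]],"gripper":[0.95,0.95,0.95,0.95,0.95]}' >/dev/null; python3 tq.py
python3 -m crank '{"travel":[[0.13,-0.18,0],[0.25,-0.36,0],[0.25,-0.36,0],[0.25,-0.36,0],[0.25,-0.36,0]],"turn":[[0,0,-1.2],[0,0,-2.5],[0,0,-2.5],[0,0,-2.5],[0,0,-2.5]],"gripper":[0.95,0.95,0.95,0.95,0.95]}' >/dev/null; python3 tq.py
python3 -m crank '{"travel":[[0.12,-0.19,0],[0.24,-0.37,0],[0.24,-0.37,0],[0.24,-0.37,0],[0.24,-0.37,0]],"turn":[[0,0,-1.2],[0,0,-2.5],[0,0,-2.5],[0,0,-2.5],[0,0,-2.5]],"gripper":[0.95,0.95,0.95,0.95,0.95]}' ; python3 tq.py
```

```text
turned 42.5 r 100.0 yaw 42.5 FxR 0.30 Mz -0.10 Frad -6.3 grip 22.0
turned 45.0 r 99.9 yaw 45.0 FxR 0.32 Mz 0.02 Frad -6.9 grip 22.0
turned 47.3 r 99.9 yaw 47.5 FxR 0.46 Mz 0.06 Frad -7.5 grip 22.6
turned 49.8 r 99.9 yaw 50.0 FxR 0.50 Mz 0.14 Frad -8.0 grip 22.5
turned 52.2 r 99.9 yaw 52.5 FxR 0.56 Mz 0.18 Frad -8.6 grip 22.0
turned 54.7 r 99.8 yaw 55.0 FxR 0.46 Mz 0.16 Frad -8.3 grip 22.1
turned 57.4 r 99.7 yaw 57.5 FxR 0.41 Mz 0.11 Frad -8.9 grip 22.3
turned 60.0 r 99.7 yaw 60.0 FxR 0.29 Mz -0.00 Frad -8.9 grip 22.3
turned 62.5 r 99.7 yaw 62.5 FxR 0.28 Mz -0.02 Frad -8.8 grip 22.3
clock: 27.15
position: [0.5978, 0.2026, 0.0949]
tool_rot: [-3.141, 0.002, 0.548]
force: [-9.9, -2.2, 4.5]
grip_width: 0.0226
finger_force: 68.5
turned 64.9 r 99.6 yaw 65.0 FxR 0.32 Mz 0.11 Frad -9.6 grip 22.6
```

```bash
python3 - <<'E'
import numpy as np
from scipy.optimize import curve_fit
d=np.array([[9.8,.40],[12.3,.58],[14.9,.45],[17.5,.19],[20,.13],[22.5,.09],[25,.29],[27.4,.41],[29.8,.58],[32.3,.6],[34.8,.68],[37.4,.45],[40,.19],[42.5,.2],[45,.34],[47.3,.52],[49.8,.64],[52.2,.74],[54.7,.62],[57.4,.52],[60,.29],[62.5,.26],[64.9,.43]])
f=lambda t,o,b,k,a:b+k*np.radians(t-o)+a*np.sin(18*np.radians(t-o))
p,c=curve_fit(f,d[:,0],d[:,1],[7,.3,.28,.24]);print(p,np.sqrt(np.diag(c)));print((f(d[:,0],*p)-d[:,1]).round(2))
E
```

```text
[6.91174707 0.26456633 0.29070534 0.24893075] [0.20140415 0.02335866 0.03895254 0.01558344]
[ 0.08 -0.04  0.    0.08 -0.    0.01 -0.07 -0.   -0.    0.04 -0.12 -0.07
  0.04  0.   -0.02 -0.02  0.04  0.    0.05 -0.04  0.04  0.04 -0.02]
```

The fit gives an offset of 6.9° and matches the stated click model, so the fourth click sits at about 86.9°. Going on in the same steps.

```bash

python3 -m crank '{"travel":[[0.11,-0.19,0],[0.22,-0.38,0],[0.22,-0.38,0],[0.22,-0.38,0],[0.22,-0.38,0]],"turn":[[0,0,-1.2],[0,0,-2.5],[0,0,-2.5],[0,0,-2.5],[0,0,-2.5]],"gripper":[0.95,0.95,0.95,0.95,0.95]}' >/dev/null; python3 tq.py
python3 -m crank '{"travel":[[0.1,-0.19,0],[0.2,-0.39,0],[0.2,-0.39,0],[0.2,-0.39,0],[0.2,-0.39,0]],"turn":[[0,0,-1.2],[0,0,-2.5],[0,0,-2.5],[0,0,-2.5],[0,0,-2.5]],"gripper":[0.95,0.95,0.95,0.95,0.95]}' >/dev/null; python3 tq.py
python3 -m crank '{"travel":[[0.09,-0.2,0],[0.19,-0.4,0],[0.19,-0.4,0],[0.19,-0.4,0],[0.19,-0.4,0]],"turn":[[0,0,-1.2],[0,0,-2.5],[0,0,-2.5],[0,0,-2.5],[0,0,-2.5]],"gripper":[0.95,0.95,0.95,0.95,0.95]}' >/dev/null; python3 tq.py
python3 -m crank '{"travel":[[0.08,-0.2,0],[0.17,-0.41,0],[0.17,-0.41,0],[0.17,-0.41,0],[0.17,-0.41,0]],"turn":[[0,0,-1.2],[0,0,-2.5],[0,0,-2.5],[0,0,-2.5],[0,0,-2.5]],"gripper":[0.95,0.95,0.95,0.95,0.95]}' >/dev/null; python3 tq.py
python3 -m crank '{"travel":[[0.08,-0.21,0],[0.15,-0.41,0],[0.15,-0.41,0],[0.15,-0.41,0],[0.15,-0.41,0]],"turn":[[0,0,-1.2],[0,0,-2.5],[0,0,-2.5],[0,0,-2.5],[0,0,-2.5]],"gripper":[0.95,0.95,0.95,0.95,0.95]}' >/dev/null; python3 tq.py
python3 -m crank '{"travel":[[0.07,-0.21,0],[0.13,-0.42,0],[0.13,-0.42,0],[0.13,-0.42,0],[0.13,-0.42,0]],"turn":[[0,0,-1.2],[0,0,-2.5],[0,0,-2.5],[0,0,-2.5],[0,0,-2.5]],"gripper":[0.95,0.95,0.95,0.95,0.95]}' >/dev/null; python3 tq.py
python3 -m crank '{"travel":[[0.06,-0.21,0],[0.12,-0.42,0],[0.12,-0.42,0],[0.12,-0.42,0],[0.12,-0.42,0]],"turn":[[0,0,-1.2],[0,0,-2.5],[0,0,-2.5],[0,0,-2.5],[0,0,-2.5]],"gripper":[0.95,0.95,0.95,0.95,0.95]}' >/dev/null; python3 tq.py
python3 -m crank '{"travel":[[0.05,-0.21,0],[0.1,-0.43,0],[0.1,-0.43,0],[0.1,-0.43,0],[0.1,-0.43,0]],"turn":[[0,0,-1.2],[0,0,-2.5],[0,0,-2.5],[0,0,-2.5],[0,0,-2.5]],"gripper":[0.95,0.95,0.95,0.95,0.95]}' ; python3 tq.py
```

```text
turned 67.3 r 99.6 yaw 67.5 FxR 0.39 Mz 0.16 Frad -10.0 grip 22.4
turned 69.7 r 99.5 yaw 70.0 FxR 0.44 Mz 0.26 Frad -10.8 grip 22.2
turned 72.1 r 99.5 yaw 72.4 FxR 0.55 Mz 0.30 Frad -10.7 grip 22.2
turned 74.6 r 99.5 yaw 74.9 FxR 0.35 Mz 0.31 Frad -11.2 grip 22.3
turned 77.2 r 99.5 yaw 77.5 FxR 0.39 Mz 0.20 Frad -10.6 grip 22.3
turned 79.8 r 99.4 yaw 80.0 FxR 0.33 Mz 0.18 Frad -11.0 grip 22.5
turned 82.4 r 99.4 yaw 82.5 FxR 0.17 Mz 0.16 Frad -11.2 grip 22.4
clock: 31.15
position: [0.6102, 0.1705, 0.0948]
tool_rot: [-3.141, 0.003, 0.2]
force: [-12.0, 0.4, 4.8]
grip_width: 0.0222
finger_force: 68.5
turned 84.8 r 99.4 yaw 85.0 FxR 0.28 Mz 0.24 Frad -11.7 grip 22.2
```

```bash

python3 -m crank '{"travel":[[0.03,-0.17,0],[0.07,-0.35,0],[0.07,-0.35,0],[0.07,-0.35,0],[0.07,-0.35,0]],"turn":[[0,0,-1],[0,0,-2],[0,0,-2],[0,0,-2],[0,0,-2]],"gripper":[0.95,0.95,0.95,0.95,0.95]}' ; python3 - <<'E'
from tq import *
rd(8)
f=bot.grab_frame("top");g=bot.grab_frame("side")
r=lambda a:cv2.resize(a,(400,300),interpolation=cv2.INTER_CUBIC)
cv2.imwrite("pics/g4.png",np.hstack([r(f["pixels"][195:255,115:195,::-1]),r(g["pixels"][230:290,185:265,::-1])]))
E
```

```text
clock: 31.65
position: [0.6108, 0.1672, 0.0948]
tool_rot: [-3.141, 0.003, 0.165]
force: [-12.8, 2.0, 4.3]
grip_width: 0.022
finger_force: 68.5
turned 86.8 r 99.4 yaw 86.9 FxR 0.31 Mz 0.28 Frad -12.3 grip 22.1
```

View pics/g4.png

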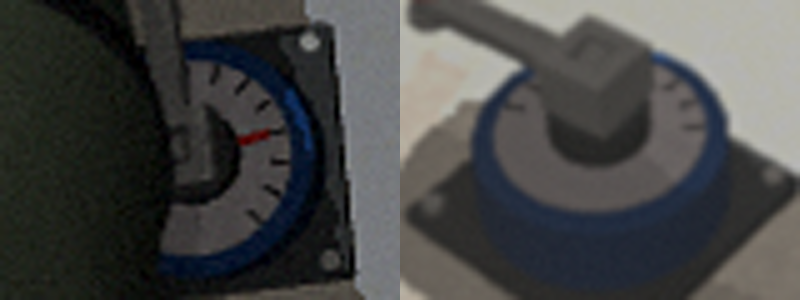

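The red pointer lies over the fourth mark at about (270,133): marks one to three are at (215,75), (240,85) and (263,105), and five is at (281,162). The hub is still seated. Measured arbor angle is about 79.9° with the torque on the rise, as expected at the fourth click. Handing in while still holding the knob.

```bash
python3 -c "
from workcell import bot
print(bot.job_done())"
```

```text
the job is handed in; nothing more can be done
None
```

I handed the job in at about 32 s, with the red-knobbed handle fully seated and wound clockwise to the fourth click (about 80°, pointer on the fourth mark) and the gripper still holding the knob; the bin, jar, screwdriver and hammer were not touched.

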